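# Click a fresh gas-trap cartridge into the purifier station

### The arm

A 6-joint arm with a two-finger parallel gripper is mounted at the origin on the work surface. World frame = base frame: x ahead of the robot, y to its left, z up, the work surface at z = 0. Lengths are in m, angles in degrees, forces in N, time in s.
With the tool pointing down it reaches from about 0.35 to 0.875 m from the base axis. Payload 4.2 kg.
Tool frame: the origin (TCP) lies midway between the tips of the shut fingers; the grasp point (between the pads) lies 19 mm behind it; z points along the fingers, y is the direction in which the jaws open and shut (so a half turn about z gives the same grasp; the last joint's range is limited). The gripper opens to 87 mm and grips with 3 to 60 N. Pads are 19 mm wide; open, the fingers measure 117 mm over their backs; the gripper's body (75 mm by 190 mm) begins 51 mm behind the grasp point.
Start: joints at [-53.423, 22.042, 0.453, 0, -68.411, -14.817], TCP at [0.232, -0.58, 0.223] pointing down, gripper open.
Joint ranges: [-179.83, 179.83], [-69.29, 118.12], [-61.27, 80.66], [-181.25, 117.63], [-171.15, -9.14], [-177.46, 177.46]. Speed limits (degrees/s): [159.86, 159.86, 180, 180, 180, 180].

### API

Orientations are given as a 3x3 rotation matrix whose columns are the frame's x, y, z axes.
In Python, from station import sense, capture, finish_job gives the robot as it stands. The module is installed in compiled form; this text tells all that it offers.
- The arm moves only by the shell command python3 -m jog 'ROWS' [OPENING]. ROWS is JSON, a list of rows, each a list of 6 numbers: the shift along the tool's x, y, z in cm, then the turn, a rotation vector about the tool's x, y, z in degrees. In form: [[dx, dy, dz, wx, wy, wz], ...]. A call has exactly 5 rows; each row shifts and turns the commanded pose from where the row before left it, along the tool's axes as they then stand; what a row does not reach is not made up. A row lasts 1/12 s, in which the tool goes at most 41.7 mm and 7.16 degrees, less where a joint would pass 70% of its speed; a pose out of reach is approached as far as the arm can. A call is refused whole if a number of a shift passes 4.17 or a number of a turn 7.16, either way. A call with a gripper value outside its range is refused whole. OPENING is the finger opening in cm, from 0 to 8.7, set as the call begins (- or left out, the last holds). The fingers move at their own pace and stop on an object; the grip force is fixed at half the most. Time passes only in rows, so rows that do not move let the fingers close, or fill a call up. It gives the time, the measured TCP pose, the force and the opening at its end, in the units of the state.
- sense(): the state, without advancing time (a new reading comes with each control period).
- capture(name): name is "scene" or "top" or "wrist"; returns a dict with "frame" (420x560x3 uint8, red, green, blue), "fx", "fy", "cx", "cy" (pixels), "world_to_cam" (4x4, takes a point from world to camera coordinates). Camera axes: x right, y up, looking along -z (the intrinsics and any distortion apply to the point x, -y, -z); pixel columns grow to the right and rows downward; lengths in m; the calibration is good to about 2 mm. The wrist camera is an equidistant fisheye: a pixel r from the principal point sees the ray r / f radians off the axis. A picture is of the moment at which its call begins. There is no depth.
- finish_job(): hands the job in, once; it reports no verdict.
The state is a dict: "time_s": time; "joints": joint angles; "joint_velocities": joint speeds; "effort": joint torques, N m; "tcp_pos": TCP position; "ee_rot": TCP orientation; "wrist_force": force on the tool from outside, world axes, zero at the start; "moment": the same for the moment, N m; "gripper_width": opening from 0.0 (shut) to 1.0 (fully open).
Only numpy, scipy, OpenCV 4.12 (cv2) and the standard library are available. Lean on these libraries where they do the work, as an engineer would, in place of code of your own. Each camera call takes 0.05 s, during which the arm holds its last target.

### The job

Take the green-capped gas-trap cartridge out of the rack, keep it upright and slide it gently sideways into the slotted blue plate of the purifier station, so that its steel flange runs in the gap under the blue plate, past the sprung roller latch, until you feel it firmly home and it stays there when let go. The slotted carriage is clamped at an unknown depth, so find the end by feel without forcing it, and leave the orange-capped cartridges and everything else where they are.

Things in the scene. Friction and masses are not known exactly. Their poses are not given: they have to be found in the camera images.
- fresh: Fresh cartridge, 131 mm tall, about 90 g, round, upright in a rack hole: green glass barrel 20 mm wide (0 to 62 mm height), steel flange 36 mm wide, 5 mm thick (62 to 67), white ribbed neck 20 mm wide (67 to 131) with green top. Grip the neck, fingertips at 83 mm height or higher, as the blue plate's top comes at 77 mm. Origin: centre of the underside; z up its axis.
- rack: Fixed grey block, 75 (x) by 225 (y) by 50 mm, origin at centre of underside. Three holes 22 mm wide, floor at height 12 mm, on its y axis at -75, 0, +75 mm; they hold the fresh and two spent cartridges in any order. Lift straight up over 40 mm. The others' tops are at 143 mm. Necks stand in a row along its y: fingers closing along its x have room.
- holder: Purifier station, fixed. Origin on the bench, x = level direction of sliding in, z up. Its carriage is clamped c = 0 to 36 mm along +x: c is not measured; find it by feel. Carriage: lower forked plate, top at height 85 mm (flange rests on it); blue forked plate from 92.5 to 100 mm; the flange runs in the 7.5 mm gap between. Nothing is higher than 102 mm: fingers pass over.
- entry (a point): Point on the station in front of the slot, clear of it for any c: put the cartridge's origin here (height 24 mm: flange mid-gap, 1 mm free above and below; keep it upright), then slide along the station's +x. The slot is centred on this line, 23 mm wide (20 mm neck), its mouth, flared sideways and up and down, spans 36 to 49 mm plus c further on.
- home0 (a point): Point fixed on the station, 85 mm past entry: where the cartridge's origin is when fully home if c = 0 (height 23 mm, resting on the lower plate). Really home is c (0 to 36 mm) further along +x, where the neck meets the rigid back of the slot; the push then rises steeply. 10 to 13 N of push means home; over 22 N is forcing it.
- latch0 (a point): Sprung steel roller on a brass bar, at blue-plate height, on the +y side of the slot, standing 6 mm into it; this point is its centre if c = 0 (it too moves with c). It lies 9.6 mm short of home. Rolling past takes about 3 to 7 N of push, which falls off once the cartridge axis is past it; it then keeps the cartridge home with about 1 mm of play.
- seat_pin (a joint): Red sprung pin at the back of the slot (m): 0 out, grows as the neck pushes it in. First touched 4 mm before home; about 0.004 hard home, about 0.003 when the cartridge rests back on the latch. Light, 0.5 to 1 N.
- spent_a: Spent cartridge, same shape, orange top and amber barrel, in the rack; leave it.
- spent_b: Another spent cartridge, like the first; leave it.
- solvent: Amber glass bottle, 64 mm wide, 150 mm tall; a bystander to leave alone. Origin at its underside.
- vial: Small capped glass vial, 24 mm wide, 42 mm tall; a bystander to leave alone. Origin at its underside.
- beaker: Glass beaker, 68 mm wide, 85 mm tall; a bystander to leave alone. Origin at its underside.
- wrench: Steel wrench lying flat; a bystander to leave alone. Origin at its underside.
- mouse: Black computer mouse, 62 by 100 mm; a bystander to leave alone. Origin at its underside.

How it is judged (in metres and radians):
On the way, in this order (a step that is already met when the one before it is completed fails the run):
1. the fresh cartridge is lifted out of the rack's hole (z of fresh in the frame of rack above 0.052 m), for 0.1 s.
2. its flange is in the gap under the blue plate (z of fresh in the frame of holder between 0.0205 and 0.0275 m and y of fresh in the frame of holder between -0.004 and 0.004 m and x of fresh in the frame of holder above -0.005 m and angle between fresh's own z axis and vertical below 0.12 rad), for 0.1 s.
At the end, for the whole second after the job is handed in: the fresh cartridge stands released in the station, at rest, upright within 0.1 rad, underside 20.5 to 27.5 mm over the bench (flange in the gap under the blue plate), axis within 4 mm of the slot centre line, home behind the latch: seat pin held in by over 2 mm (z of fresh in the frame of holder between 0.0205 and 0.0275 m and y of fresh in the frame of holder between -0.004 and 0.004 m and value of joint seat_pin above 0.002 m and x of fresh in the frame of holder between -0.004 and 0.039 m and angle between fresh's own z axis and vertical below 0.1 rad and linear speed of fresh below 0.01 m/s); the robot touches nothing.
It fails at once if the fresh cartridge is tipped by more than 1 rad (angle between fresh's own z axis and vertical above 1 rad).
It fails at once if the station is pressed by the cartridge with more than 22 N (contact force between fresh and holder above 22 N).
It fails at once if the arm or fingers press on the station with more than 15 N (contact force between any of the arm, the fingers and holder above 15 N).
It fails at once if a spent cartridge or a bystander is moved by more than 15 mm (distance of any of spent_a, spent_b, solvent, vial, beaker, wrench, mouse from where it was at the start of the episode above 0.015 m).
It also fails if it takes over 70 s, if anything falls off the work surface, if the arm or the gripper's body presses on something with over 40 N, if the wrist force passes 120 N, or if a joint passes its speed limit or range.

## Working session

There is one attempt and no reset: what is moved stays moved. The work goes in short steps, Python scripts to look and compute and a shell command to move; the robot and the scene stay as the last step left them, time stands still between calls to the robot, and variables do not carry over. Pictures are saved under pics/ and viewed, and the job is handed in when it is done.

```bash
mkdir -p pics; ls
python3 - <<'E'
from station import sense,capture
import cv2
print(sense())
for n in ["scene","top","wrist"]:
    c=capture(n); cv2.imwrite(f"pics/{n}0.png",c["frame"][:,:,::-1]); print(n,c["fx"],c["fy"],c["cx"],c["cy"],c["world_to_cam"], [k for k in c])
E
```

```text
pics
{'time_s': 0.0, 'joints': array([-5.34225286e+01,  2.20902099e+01,  3.79130605e-01, -3.05900464e-02,
       -6.84117811e+01, -1.48182511e+01]), 'joint_velocities': array([-0.06694143,  0.06705249,  0.03272211, -0.088874  ,  0.08620349,
        0.01792556]), 'effort': array([-2.36242045e-05, -3.90667248e+01,  1.87398577e+01,  4.21968877e+00,
        1.09927281e-02, -1.90847627e-04]), 'tcp_pos': array([ 0.23150251, -0.57988092,  0.22145685]), 'ee_rot': array([[-9.28822879e-01, -3.70522990e-01, -8.79118053e-04],
       [-3.70524026e-01,  9.28820690e-01,  2.01779522e-03],
       [ 6.89035185e-05,  2.19990873e-03, -9.99997578e-01]]), 'wrist_force': array([-0.01935192, -0.24628925,  0.79311987]), 'moment': array([-0.0018915 , -0.01135054,  0.08298796]), 'gripper_width': 0.9991656125067447}
scene 427.2431896294338 427.2431896294338 279.91210341309204 213.16167188114883 [[-0.38100893  0.9245415   0.00743027  0.18382553]
 [-0.70410984 -0.29535747  0.64575018  0.33927268]
 [ 0.59921743  0.24080486  0.7635126  -1.60454698]
 [ 0.          0.          0.          1.        ]] ['frame', 'fx', 'fy', 'cx', 'cy', 'world_to_cam']
top 401.2832689723925 401.2832689723925 280.44315068706345 204.12704941935897 [[ 0.02080383 -0.99976319  0.0063853   0.00445906]
 [ 0.98534537  0.02158447  0.16919991 -0.54261844]
 [-0.16929767  0.00277172  0.98556107 -1.06034103]
 [ 0.          0.          0.          1.        ]] ['frame', 'fx', 'fy', 'cx', 'cy', 'world_to_cam']
wrist 325.19226210127806 325.19226210127806 279.05975251537143 216.20029952738963 [[-3.70882652e-01  9.28679532e-01  6.21326811e-04  6.23784013e-01]
 [-8.84266014e-01 -3.52940836e-01 -3.05788134e-01  3.62246268e-02]
 [-2.83759889e-01 -1.13960932e-01  9.52099381e-01 -3.91944418e-01]
 [ 0.00000000e+00  0.00000000e+00  0.00000000e+00  1.00000000e+00]] ['frame', 'fx', 'fy', 'cx', 'cy', 'world_to_cam']
```

View pics/scene0.png

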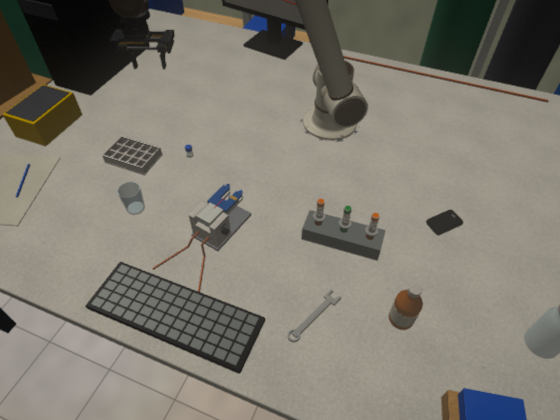

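View pics/top0.png

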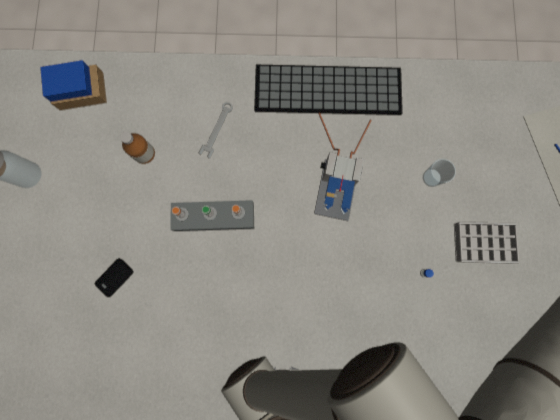

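View pics/wrist0.png

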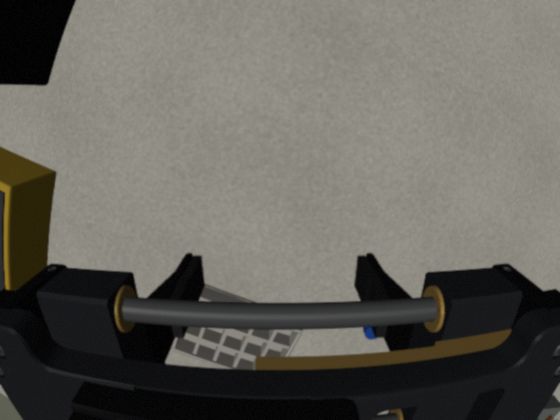

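The green-capped cartridge is in the middle rack hole, at about (208,211) in top and (347,210) in scene. The station is at about (340,190) in top, with the slot opening toward the robot. I'll zoom in next.

```bash
cat > h.py <<'E'
import numpy as np,cv2
from station import sense,capture
def crop(n,r0,r1,c0,c1,s,name):
    c=capture(n); f=c["frame"][r0:r1,c0:c1,::-1]
    cv2.imwrite(f"pics/{name}.png",cv2.resize(f,None,fx=s,fy=s,interpolation=cv2.INTER_CUBIC))
    return c
def ray(c,u,v,fish=False):
    x=(u-c["cx"])/c["fx"]; y=(v-c["cy"])/c["fy"]
    if fish:
        r=np.hypot(x,y); k=np.sin(r)/r if r>1e-9 else 1
        d=np.array([x*k,-y*k,-np.cos(r)])
    else: d=np.array([x,-y,-1.])
    M=c["world_to_cam"]; R=M[:3,:3]; return -R.T@M[:3,3], R.T@d
def atz(c,u,v,z,fish=False):
    o,d=ray(c,u,v,fish); return o+d*(z-o[2])/d[2]
def proj(c,p,fish=False):
    M=c["world_to_cam"]; q=M[:3,:3]@np.asarray(p)+M[:3,3]
    a,b,w=q[0],-q[1],-q[2]
    if fish:
        r=np.hypot(a,b); t=np.arctan2(r,w); k=t/r if r>1e-9 else 0
        return np.array([c["cx"]+c["fx"]*a*k,c["cy"]+c["fy"]*b*k])
    return np.array([c["cx"]+c["fx"]*a/w,c["cy"]+c["fy"]*b/w])
E
python3 - <<'E'
from h import *
c=crop("top",140,230,300,380,8*0.8,"topst")   
crop("top",190,240,160,265,7,"toprack")
s=crop("scene",170,270,180,260,6,"scst")
print(atz(c,208,210,0.143))
for u,v in [(172,203),(252,201),(254,228),(171,231)]: print(atz(c,u,v,.05))
E
```

```text
[0.50688787 0.19733656 0.143     ]
[0.53837069 0.31367947 0.05      ]
[0.5487625  0.09444822 0.05      ]
[0.4743283 0.086568  0.05     ]
[0.46131962 0.31126463 0.05      ]
```

View pics/topst.png

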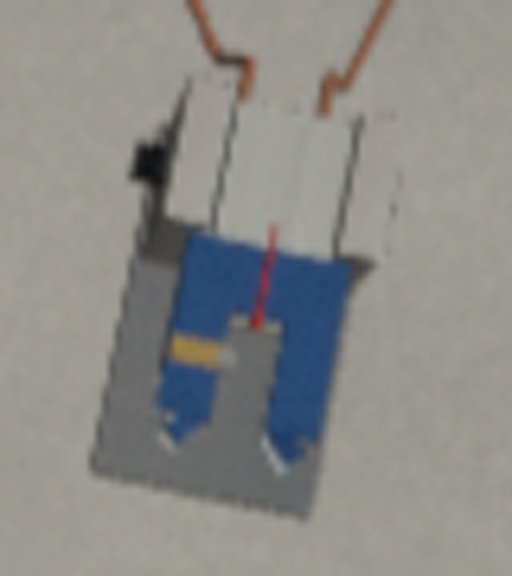

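View pics/toprack.png

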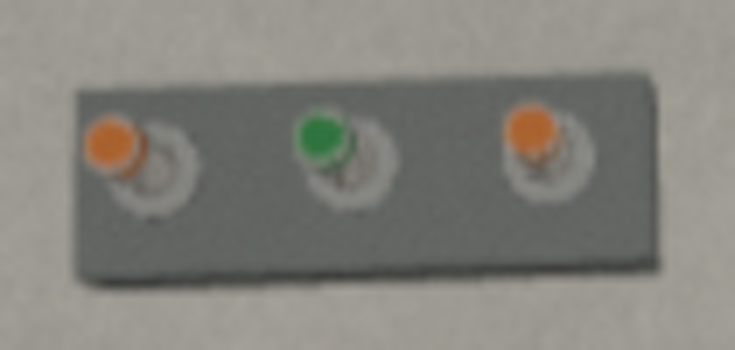

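View pics/scst.png

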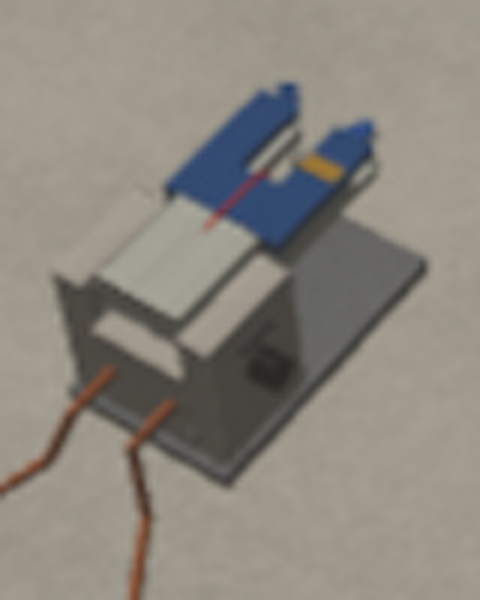

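Run:
```python
from h import *
def caps(c,roi):
    r0,r1,c0,c1=roi
    f=c["frame"].astype(int); R,G,B=f[...,0],f[...,1],f[...,2]
    for nm,m in [("green",(G>R+35)&(G>B+25)),("orange",(R>B+90)&(R>150))]:
        m=m.astype(np.uint8); m[:r0]=0;m[r1:]=0;m[:,:c0]=0;m[:,c1:]=0
        n,l,s,ce=cv2.connectedComponentsWithStats(m)
        for i in range(1,n):
            if s[i,4]>8: print(nm,s[i,4],ce[i],atz(c,*ce[i],0.143)[:2])
t=capture("top"); caps(t,(190,240,160,265))
s=capture("scene"); caps(s,(190,260,300,390))
def T(u,v,z):
    return atz(t,300+(u+.5)/6.4-.5,140+(v+.5)/6.4-.5,z)[:2].round(4)
def S(u,v,z):
    return atz(s,180+(u+.5)/6-.5,170+(v+.5)/6-.5,z)[:2].round(4)
print("top: slot right edge", T(275,355,.1),T(268,430,.1),"left",T(212,420,.1), T(222,375,.1))
print("plate edges L",T(187,240,.1),T(160,405,.1),"R",T(352,262,.1),T(322,440,.1))
print("pin",T(256,327,.0965),T(274,228,.0965),"brass",T(172,347,.1),T(220,353,.1))
print("base",T(92,470,0.01),T(308,516,.01),"corner",T(140,258,.01))
print("scene base",S(427,265,.01),S(228,485,.01),S(75,390,.01))
print("scene plate R",S(168,190,.1),S(272,92,.1),"L",S(278,245,.1),S(352,178,.1),"pin",S(265,175,.0965),S(205,230,.0965))
```

```text
green 27 [205.40740741 209.07407407] [0.50909143 0.20394125]
orange 26 [235.5 208. ] [0.51345926 0.12875248]
orange 24 [175.33333333 209.875     ] [0.50542378 0.27898721]
green 20 [347.5 207.5] [0.50587128 0.20408542]
orange 20 [320.5 200.5] [0.5100088  0.12925272]
orange 23 [375.39130435 214.86956522] [0.50217985 0.27942742]
top: slot right edge [ 0.561  -0.1469] [ 0.5296 -0.1438] left [ 0.5333 -0.1209] [ 0.5522 -0.125 ]
plate edges L [ 0.6088 -0.1106] [ 0.5391 -0.0996] R [ 0.601 -0.179] [ 0.526  -0.1659]
pin [ 0.5733 -0.1396] [ 0.6156 -0.1473] brass [ 0.5634 -0.1045] [ 0.5614 -0.1242]
base [ 0.5251 -0.0797] [ 0.5066 -0.1755] corner [ 0.622  -0.1007]
scene base [ 0.5263 -0.078 ] [ 0.6861 -0.1074] [ 0.6647 -0.2023]
scene plate R [ 0.5989 -0.1747] [ 0.5225 -0.1588] L [ 0.6093 -0.1112] [ 0.5583 -0.0979] pin [ 0.5699 -0.1386] [ 0.6117 -0.1485]
```

```bash
R='[-2.19,2.5,0,0,0,0]'; python3 -m jog '[[-2.19,2.5,0,0,0,0],[-2.19,2.5,0,0,0,0],[-2.19,2.5,0,0,0,0],[-2.19,2.5,0,0,0,0],[-2.19,2.5,0,0,0,0]]'
python3 -m jog '[[-2.19,2.5,0,0,0,0],[-2.19,2.5,0,0,0,0],[-2.19,2.5,0,0,0,0],[-2.19,2.5,0,0,0,0],[-2.19,2.5,0,0,0,0]]'
python3 -m jog '[[-2.19,2.5,0,0,0,0],[-2.19,2.5,0,0,0,0],[-2.19,2.5,0,0,0,0],[-2.19,2.5,0,0,0,0],[-2.19,2.5,0,0,0,0]]'
```

```text
time_s: 0.82
tcp_pos: [0.2872, -0.4224, 0.2225]
ee_rot: [[-0.929, -0.37, 0.0], [-0.37, 0.929, -0.0], [-0.0, -0.0, -1.0]]
wrist_force: [1.5, 0.3, -0.4]
gripper_width: 1.002
time_s: 1.23
tcp_pos: [0.3426, -0.2656, 0.2229]
ee_rot: [[-0.929, -0.37, 0.001], [-0.37, 0.929, -0.0], [-0.001, -0.001, -1.0]]
wrist_force: [0.9, 0.6, 0.9]
gripper_width: 0.998
time_s: 1.65
tcp_pos: [0.398, -0.1088, 0.223]
ee_rot: [[-0.929, -0.371, 0.001], [-0.371, 0.929, 0.0], [-0.001, -0.0, -1.0]]
wrist_force: [-0.0, -0.6, -0.1]
gripper_width: 1.001
```

Run:
```python
from h import *
c=capture("wrist"); cv2.imwrite("pics/w1.png",cv2.resize(c["frame"][:,:,::-1],None,fx=1.4,fy=1.4))
print(proj(c,[.508,.204,.143],True),proj(c,[.53,-.13,.1],True))
```

```text
[474.63850573 384.82293203] [214.48671306 312.41837007]
```

View pics/w1.png

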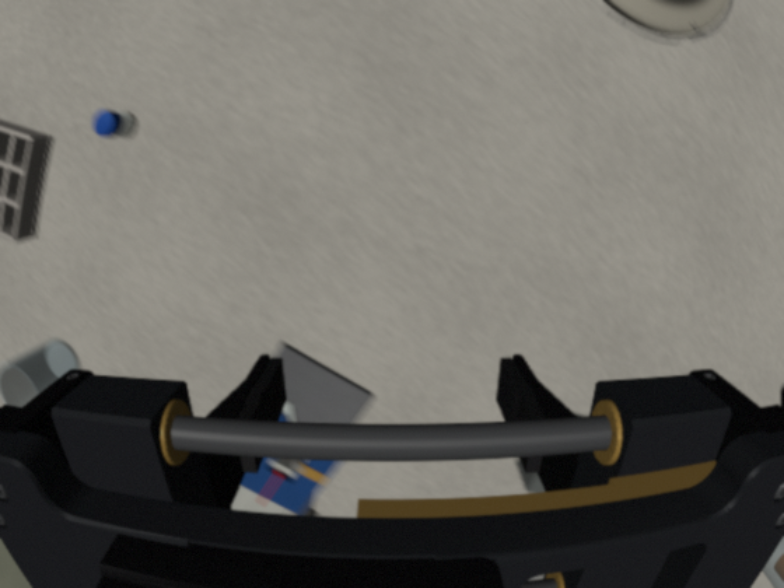

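```bash
python3 -m jog '[[-2.19,2.5,0,0,0,-7],[0,0,0,0,0,-7],[0,0,0,0,0,-7],[0,0,0,0,0,-7],[0,0,0,0,0,-7]]'
python3 -m jog '[[0,0,0,0,0,-7],[0,0,0,0,0,-7],[0,0,0,0,0,-7],[0,0,0,0,0,-7],[0,0,0,0,0,-7]]'
python3 - <<'E'
from h import *
s=sense(); print(s["tcp_pos"],s["ee_rot"],s["joints"])
c=capture("wrist"); cv2.imwrite("pics/w2.png",cv2.resize(c["frame"][:,:,::-1],None,fx=1.4,fy=1.4))
M=c["world_to_cam"]; print(-M[:3,:3].T@M[:3,3])
E
```

```text
time_s: 2.12
tcp_pos: [0.4089, -0.0787, 0.2227]
ee_rot: [[-0.542, -0.84, 0.0], [-0.84, 0.542, 0.0], [-0.0, -0.0, -1.0]]
wrist_force: [-0.4, -0.4, -0.7]
gripper_width: 0.999
time_s: 2.53
tcp_pos: [0.4088, -0.0791, 0.2227]
ee_rot: [[0.037, -0.999, 0.0], [-0.999, -0.037, 0.0], [-0.0, -0.0, -1.0]]
wrist_force: [0.2, 0.8, 0.4]
gripper_width: 0.996
[ 0.40884137 -0.07906613  0.22271569] [[ 3.67486824e-02 -9.99324444e-01  4.36679858e-04]
 [-9.99324530e-01 -3.67486209e-02  1.48037666e-04]
 [-1.31890276e-04 -4.41825083e-04 -9.99999894e-01]] [ 1.16182242e+01  1.11761557e+00 -2.66031565e+01 -3.69418876e-03
 -6.22530125e+01 -9.51048806e+00]
[ 0.41104358 -0.16327161  0.38498417]
```

View pics/w2.png

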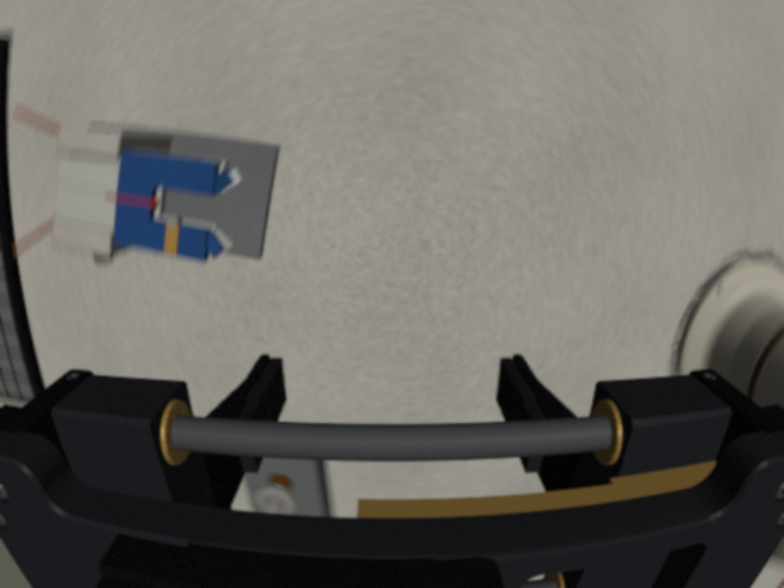

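```bash
python3 -m jog '[[-0.8,-2.6,1,0,0,0],[-0.8,-2.6,1,0,0,0],[-0.8,-2.6,1,0,0,0],[-0.8,-2.6,1,0,0,0],[-0.8,-2.6,1,0,0,0]]'
python3 -m jog '[[0,0,0,0,0,0],[0,0,0,0,0,0],[0,0,0,0,0,0],[0,0,0,0,0,0],[0,0,0,0,0,0]]'
python3 - <<'E'
from h import *
c=capture("wrist"); cv2.imwrite("pics/w3.png",cv2.resize(c["frame"][:,:,::-1],None,fx=1.4,fy=1.4))
np.save("w3.npy",c,allow_pickle=True)
E
```

```text
time_s: 3.0
tcp_pos: [0.5388, -0.0347, 0.1721]
ee_rot: [[0.028, -1.0, 0.0], [-1.0, -0.028, 0.0], [-0.0, -0.0, -1.0]]
wrist_force: [0.6, 0.6, 0.6]
gripper_width: 1.005
time_s: 3.42
tcp_pos: [0.537, -0.0354, 0.1734]
ee_rot: [[0.03, -1.0, 0.001], [-1.0, -0.03, 0.0], [-0.0, -0.001, -1.0]]
wrist_force: [0.3, 1.5, 0.6]
gripper_width: 1.002
```

View pics/w3.png

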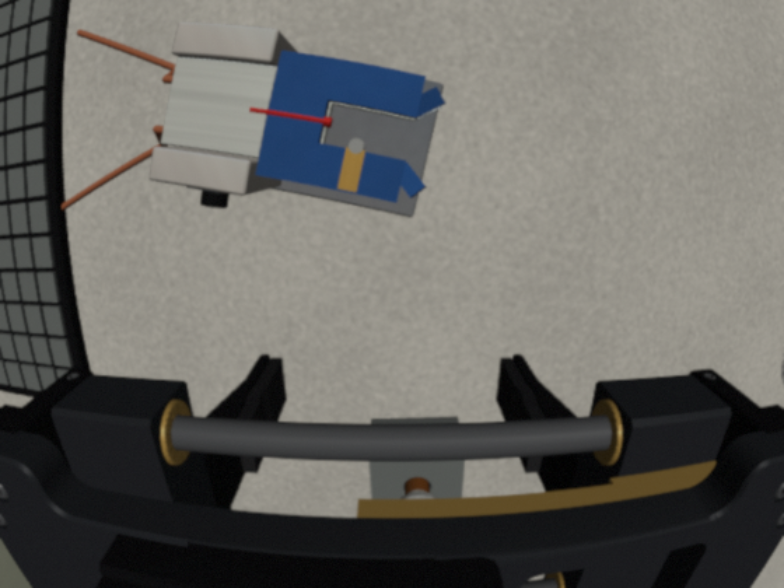

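Run:
```python
from h import *
c=np.load("w3.npy",allow_pickle=True).item()
f=c["frame"][30:160,175:325,::-1]
cv2.imwrite("pics/w3c.png",cv2.resize(f,None,fx=5,fy=5,interpolation=cv2.INTER_CUBIC)[:600])
```

```text
(no output)
```

View pics/w3c.png

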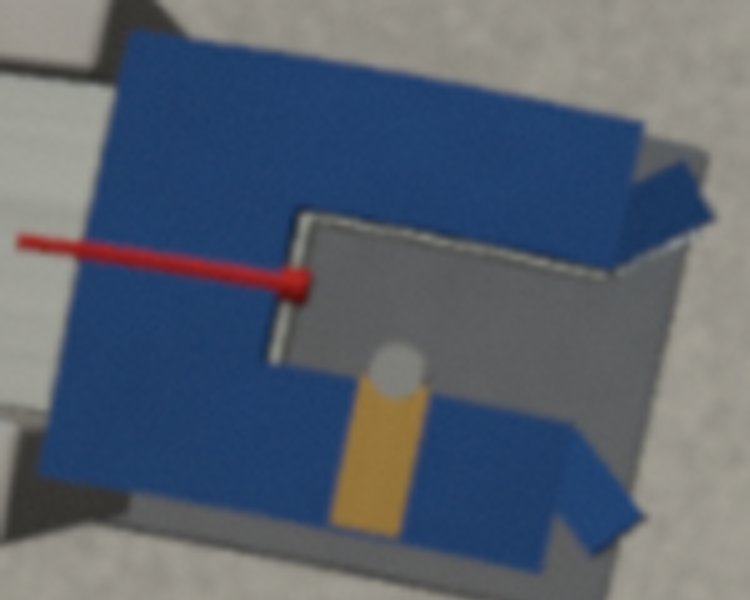

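Run:
```python
from h import *
c=np.load("w3.npy",allow_pickle=True).item()
P=lambda u,v,z=.1: atz(c,175+(u+.5)/5-.5,30+(v+.5)/5-.5,z,True)[:2]
A,B=P(303,210),P(608,273); C,D=P(272,364),P(575,425)
E,F=P(130,30),P(642,122); G,H=P(42,477),P(545,572)
for n,a,b in [("slotR",A,B),("slotL",C,D),("outR",E,F),("outL",G,H)]:
    d=a-b; print(n,a.round(4),b.round(4),np.degrees(np.arctan2(d[1],d[0])).round(2),np.linalg.norm(d).round(4))
print("front",np.degrees(np.arctan2(*(F-H)))," back",np.degrees(np.arctan2(*(E-G))), "slotback",np.degrees(np.arctan2(*(A-C))))
th=np.radians(-10.9); x=np.array([np.cos(th),np.sin(th)]); y=np.array([-x[1],x[0]])
for n,p in zip("ABCDEFGH",[A,B,C,D,E,F,G,H]): print(n,(p@x).round(4),(p@y).round(4))
r=P(397,370,.1);print("roller",r,r@x,r@y); q=P(298,285,.0965);print("pin",q@x,q@y)
q=P(80,250,.0965);print("pinback",q@x,q@y)
```

```text
slotR [ 0.5711 -0.1512] [ 0.5274 -0.1427] -11.01 0.0445
slotL [ 0.575  -0.1286] [ 0.5314 -0.1204] -10.58 0.0444
outR [ 0.5975 -0.1795] [ 0.5233 -0.1653] -10.81 0.0755
outL [ 0.6094 -0.1125] [ 0.535  -0.0989] -10.3 0.0757
front -170.01486295581134  back -169.87647131842843 slotback -170.09790786313027
A 0.5894 -0.0405
B 0.5449 -0.0404
C 0.589 -0.0175
D 0.5446 -0.0178
E 0.6206 -0.0633
F 0.5451 -0.0634
G 0.6197 0.0048
H 0.544 0.004
roller [ 0.55699443 -0.12776491] 0.5711052975550034 -0.020134762366772405
pin 0.5882370359832779 -0.029744234113046875
pinback 0.6216614022567551 -0.02953569097881801
```

```bash
python3 -m jog '[[-3.36,0.2,-0.4,0,0,-1.3],[-3.36,0.2,-0.4,0,0,0],[-3.36,0.2,-0.4,0,0,0],[-3.36,0.2,-0.4,0,0,0],[-3.36,0.2,-0.4,0,0,0]]'
python3 -m jog '[[-3.36,0.2,-0.4,0,0,0],[-3.36,0.2,-0.4,0,0,0],[-3.36,0.2,-0.4,0,0,0],[-3.36,0.2,-0.4,0,0,0],[-3.36,0.2,-0.4,0,0,0]]'
python3 -m jog '[[0,0,0,0,0,0],[0,0,0,0,0,0],[0,0,0,0,0,0],[0,0,0,0,0,0],[0,0,0,0,0,0]]'
python3 - <<'E'
from h import *
c=capture("wrist"); cv2.imwrite("pics/w4.png",cv2.resize(c["frame"][:,:,::-1],None,fx=1.4,fy=1.4))
np.save("w4.npy",c,allow_pickle=True)
f=c["frame"].astype(int); R,G,B=f[...,0],f[...,1],f[...,2]
for nm,m in [("green",(G>R+35)&(G>B+25)),("orange",(R>B+90)&(R>150))]:
    n,l,s,ce=cv2.connectedComponentsWithStats(m.astype(np.uint8))
    for i in range(1,n):
        if s[i,4]>8: print(nm,s[i,4],ce[i],atz(c,*ce[i],0.143,True)[:2])
E
```

```text
time_s: 3.88
tcp_pos: [0.5187, 0.1334, 0.1937]
ee_rot: [[0.053, -0.999, 0.001], [-0.999, -0.053, 0.001], [-0.001, -0.001, -1.0]]
wrist_force: [1.0, -0.2, -0.2]
gripper_width: 0.999
time_s: 4.3
tcp_pos: [0.4997, 0.3007, 0.2137]
ee_rot: [[0.053, -0.999, 0.001], [-0.999, -0.053, 0.001], [-0.001, -0.001, -1.0]]
wrist_force: [0.5, 0.7, -0.8]
gripper_width: 1.005
time_s: 4.72
tcp_pos: [0.5005, 0.2982, 0.2127]
ee_rot: [[0.052, -0.999, -0.0], [-0.999, -0.052, -0.0], [0.0, 0.0, -1.0]]
wrist_force: [0.3, -0.2, -0.4]
gripper_width: 1.0
green 411 [276.14355231 100.39902676] [0.50669031 0.20337911]
orange 200 [275.945   4.13 ] [0.5105954  0.13155238]
orange 357 [276.55742297 203.19327731] [0.5025996  0.27817055]
```

View pics/w4.png

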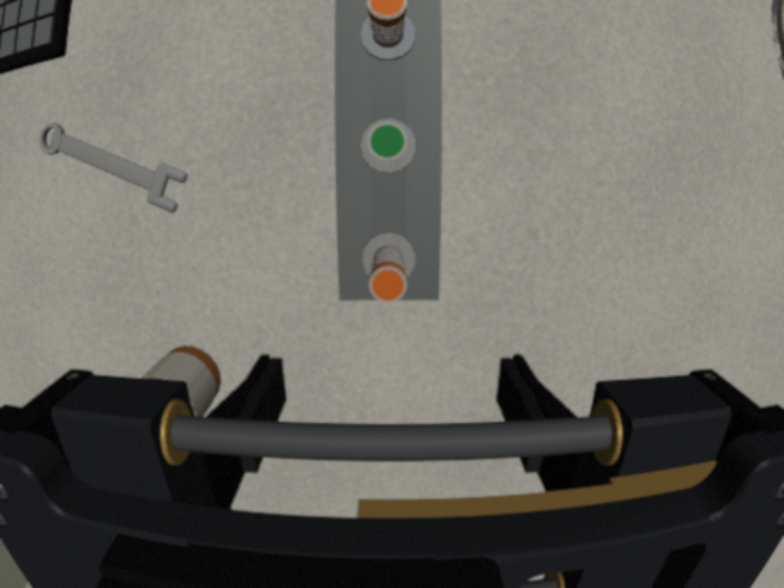

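```bash
python3 -m jog '[[1.9,-0.03,0,0,0,0],[1.9,-0.03,0,0,0,0],[1.9,-0.03,0,0,0,0],[1.9,-0.03,0,0,0,0],[1.9,-0.03,0,0,0,0]]'
python3 -m jog '[[0,0,2.0,0,0,0],[0,0,2.0,0,0,0],[0,0,2.0,0,0,0],[0,0,2.0,0,0,0],[0,0,2,0,0,0]]'
python3 -m jog '[[0,0,0.5,0,0,0],[0,0,0.5,0,0,0],[0,0,0.5,0,0,0],[0,0,0,0,0,0],[0,0,0,0,0,0]]'
python3 -c "
from h import *
crop('scene',150,280,280,420,5,'sc1')"
```

```text
time_s: 5.18
tcp_pos: [0.507, 0.2029, 0.2126]
ee_rot: [[0.052, -0.999, 0.0], [-0.999, -0.052, -0.0], [0.0, -0.0, -1.0]]
wrist_force: [0.1, -0.4, -0.0]
gripper_width: 1.0
time_s: 5.6
tcp_pos: [0.5071, 0.2037, 0.112]
ee_rot: [[0.052, -0.999, 0.001], [-0.999, -0.052, 0.0], [-0.0, -0.001, -1.0]]
wrist_force: [-0.3, -0.4, 0.6]
gripper_width: 1.0
time_s: 6.02
tcp_pos: [0.5075, 0.2049, 0.0983]
ee_rot: [[0.053, -0.999, 0.001], [-0.999, -0.053, 0.001], [-0.001, -0.001, -1.0]]
wrist_force: [0.6, 1.1, 0.5]
gripper_width: 1.001
```

View pics/sc1.png

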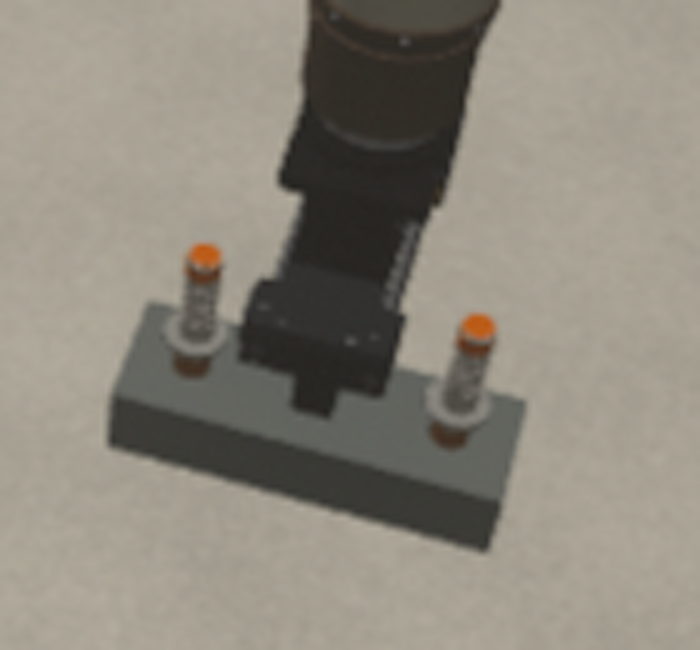

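```bash
Z='x'; python3 -m jog '[[0,0,0,0,0,0],[0,0,0,0,0,0],[0,0,0,0,0,0],[0,0,0,0,0,0],[0,0,0,0,0,0]]' 0
python3 -m jog '[[0,0,0,0,0,0],[0,0,0,0,0,0],[0,0,0,0,0,0],[0,0,0,0,0,0],[0,0,0,0,0,0]]'
python3 -m jog '[[0,0,0,0,0,0],[0,0,0,0,0,0],[0,0,0,0,0,0],[0,0,0,0,0,0],[0,0,0,0,0,0]]'
```

```text
time_s: 6.48
tcp_pos: [0.507, 0.2048, 0.0977]
ee_rot: [[0.053, -0.999, 0.0], [-0.999, -0.053, 0.0], [-0.0, -0.0, -1.0]]
wrist_force: [0.1, 0.3, 0.3]
gripper_width: 0.709
time_s: 6.9
tcp_pos: [0.507, 0.2047, 0.0975]
ee_rot: [[0.053, -0.999, -0.0], [-0.999, -0.053, -0.0], [0.0, 0.0, -1.0]]
wrist_force: [0.1, -0.4, -0.8]
gripper_width: 0.325
time_s: 7.32
tcp_pos: [0.507, 0.2047, 0.0975]
ee_rot: [[0.053, -0.999, -0.0], [-0.999, -0.053, -0.0], [0.0, 0.0, -1.0]]
wrist_force: [0.2, 0.4, 0.4]
gripper_width: 0.221
```

```bash
python3 -m jog '[[0,0,0,0,0,0],[0,0,0,0,0,0],[0,0,-0.5,0,0,0],[0,0,-0.5,0,0,0],[0,0,-0.5,0,0,0]]'
python3 -m jog '[[0,0,-1,0,0,0],[0,0,-1,0,0,0],[0,0,-1,0,0,0],[0,0,-1,0,0,0],[0,0,-1,0,0,0]]'
python3 -m jog '[[0,0,-2,0,0,0],[0,0,-2,0,0,0],[0,0,-2,0,0,0],[0,0,-2,0,0,0],[0,0,-2,0,0,0]]'
python3 -m jog '[[0,0,0,0,0,0],[0,0,0,0,0,0],[0,0,0,0,0,0],[0,0,0,0,0,0],[0,0,0,0,0,0]]'
python3 - <<'E'
from h import *
crop('scene',100,280,250,420,3.3,'sc2')
c=capture("wrist"); cv2.imwrite("pics/w5.png",cv2.resize(c["frame"][:,:,::-1],None,fx=1.4,fy=1.4))
E
```

```text
time_s: 7.73
tcp_pos: [0.507, 0.2047, 0.1131]
ee_rot: [[0.053, -0.999, 0.0], [-0.999, -0.053, -0.0], [0.0, -0.0, -1.0]]
wrist_force: [0.1, 0.8, 0.2]
gripper_width: 0.223
time_s: 8.15
tcp_pos: [0.5071, 0.2048, 0.164]
ee_rot: [[0.053, -0.999, 0.001], [-0.999, -0.053, 0.001], [-0.001, -0.001, -1.0]]
wrist_force: [0.6, 0.1, -0.4]
gripper_width: 0.219
time_s: 8.57
tcp_pos: [0.5068, 0.2046, 0.2644]
ee_rot: [[0.053, -0.999, 0.0], [-0.999, -0.053, 0.0], [-0.0, -0.0, -1.0]]
wrist_force: [0.9, 1.2, -0.9]
gripper_width: 0.226
time_s: 8.98
tcp_pos: [0.5065, 0.2043, 0.2614]
ee_rot: [[0.053, -0.999, -0.002], [-0.999, -0.053, -0.001], [0.001, 0.002, -1.0]]
wrist_force: [0.1, -0.2, -0.3]
gripper_width: 0.22
```

View pics/sc2.png

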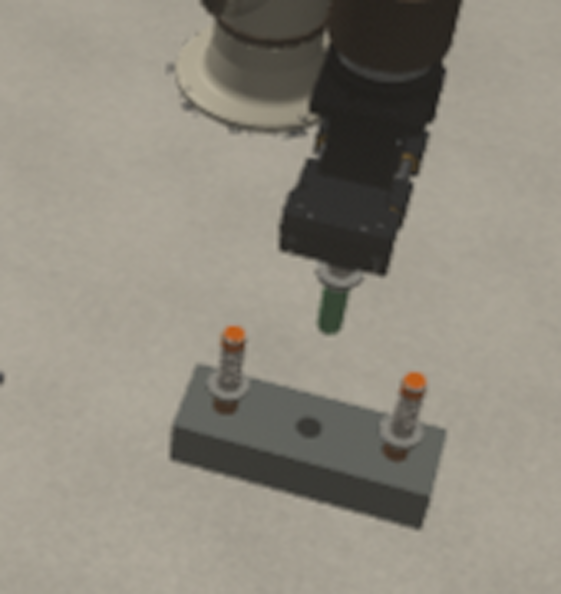

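View pics/w5.png

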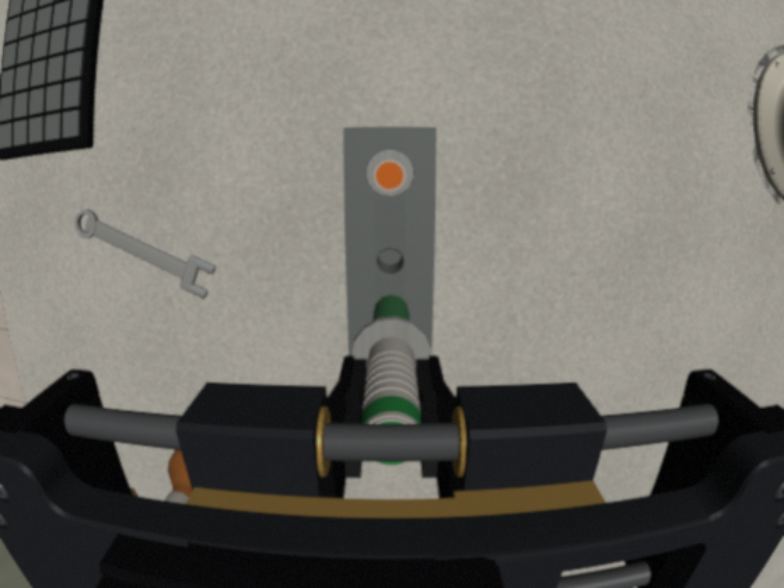

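```bash
cat >> h.py <<'E'
def overlay(c,s,offs,name,r=(180,340),q=(220,340),k=5,h0=.0855):
    f=cv2.resize(c["frame"][r[0]:r[1],q[0]:q[1],::-1],None,fx=k,fy=k,interpolation=cv2.INTER_CUBIC)
    R=s["ee_rot"]
    for off,col in offs:
        o=s["tcp_pos"]+R@np.array([off[0],off[1],0]) - np.array([0,0,h0])
        for rad,h in [(.018,.067),(.018,.062),(.010,0),(.010,.067)]:
            t=np.linspace(0,2*np.pi,60)
            P=np.array([proj(c,o+[rad*np.cos(a),rad*np.sin(a),h],True) for a in t])
            P=((P-[q[0],r[0]]+.5)*k-.5).round().astype(int)
            cv2.polylines(f,[P],True,col,1)
    cv2.imwrite(f"pics/{name}.png",f)
E
python3 - <<'E'
from h import *
c=capture("wrist"); s=sense()
overlay(c,s,[((0,0),(0,0,255)),((.002,0),(255,255,0))],"ov1",(195,315),(215,345),5)
E
```

```text
(no output)
```

View pics/ov1.png

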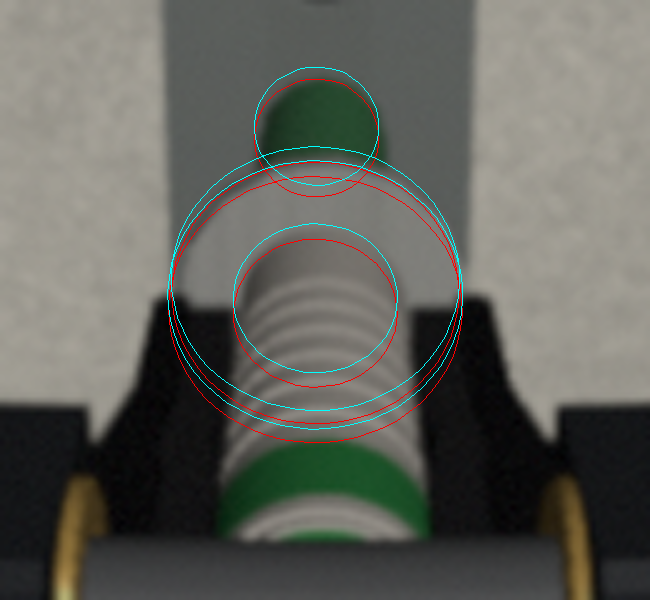

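```bash
python3 -m jog '[[1.5,0.2,0,0,0,0],[2.5,0.4,0,0,0,0],[3.2,0.53,0,0,0,0],[3.2,0.53,0,0,0,0],[3.2,0.53,0,0,0,0]]'
python3 -m jog '[[3.2,0.53,0,0,0,0],[3.2,0.53,0,0,0,0],[3.2,0.53,0,0,0,0],[3.2,0.53,0,0,0,0],[2.5,0.47,0,0,0,0]]'
python3 -m jog '[[1.5,0.4,0,0,0,2.7],[1.1,0.1,0,0,0,2.7],[0,0,0,0,0,2.7],[0,0,0,0,0,2.7],[0,0,0,0,0,2.7]]'
python3 -m jog '[[0,0,1.5,0,0,0],[0,0,1.5,0,0,0],[0,0,1.5,0,0,0],[0,0,1.5,0,0,0],[0,0,1.5,0,0,0]]'
python3 -m jog '[[0,0,1.5,0,0,0],[0,0,1.0,0,0,0],[0,0,0,0,0,0],[0,0,0,0,0,0],[0,0,0,0,0,0]]'
python3 - <<'E'
from h import *
s=sense(); print(s["tcp_pos"],s["ee_rot"],s["wrist_force"])
c=capture("wrist"); cv2.imwrite("pics/w6.png",cv2.resize(c["frame"][:,:,::-1],None,fx=1.4,fy=1.4))
np.save("w6.npy",c,allow_pickle=True)
E
```

```text
time_s: 9.55
tcp_pos: [0.4917, 0.0659, 0.2624]
ee_rot: [[0.054, -0.999, -0.0], [-0.999, -0.054, -0.0], [0.0, 0.0, -1.0]]
wrist_force: [0.4, 0.6, -0.8]
gripper_width: 0.218
time_s: 9.97
tcp_pos: [0.4736, -0.0889, 0.2626]
ee_rot: [[0.052, -0.999, -0.0], [-0.999, -0.052, -0.0], [0.0, 0.0, -1.0]]
wrist_force: [0.3, -0.1, -0.4]
gripper_width: 0.223
time_s: 10.38
tcp_pos: [0.4703, -0.1131, 0.2624]
ee_rot: [[-0.185, -0.983, -0.0], [-0.983, 0.185, 0.0], [-0.0, 0.0, -1.0]]
wrist_force: [-0.2, 0.9, -0.6]
gripper_width: 0.222
time_s: 10.8
tcp_pos: [0.4704, -0.1127, 0.1869]
ee_rot: [[-0.182, -0.983, 0.0], [-0.983, 0.182, 0.0], [-0.0, -0.0, -1.0]]
wrist_force: [0.2, 0.3, -0.9]
gripper_width: 0.219
time_s: 11.22
tcp_pos: [0.4712, -0.1127, 0.1633]
ee_rot: [[-0.181, -0.983, 0.001], [-0.983, 0.181, -0.0], [-0.0, -0.001, -1.0]]
wrist_force: [0.4, 1.1, 0.0]
gripper_width: 0.224
[ 0.47118474 -0.11269658  0.16331088] [[-1.81066620e-01 -9.83469848e-01  1.39204475e-03]
 [-9.83470833e-01  1.81066457e-01 -2.42943394e-04]
 [-1.31251084e-05 -1.41302435e-03 -9.99999002e-01]] [0.37032643 1.14885387 0.04734005]
```

View pics/w6.png

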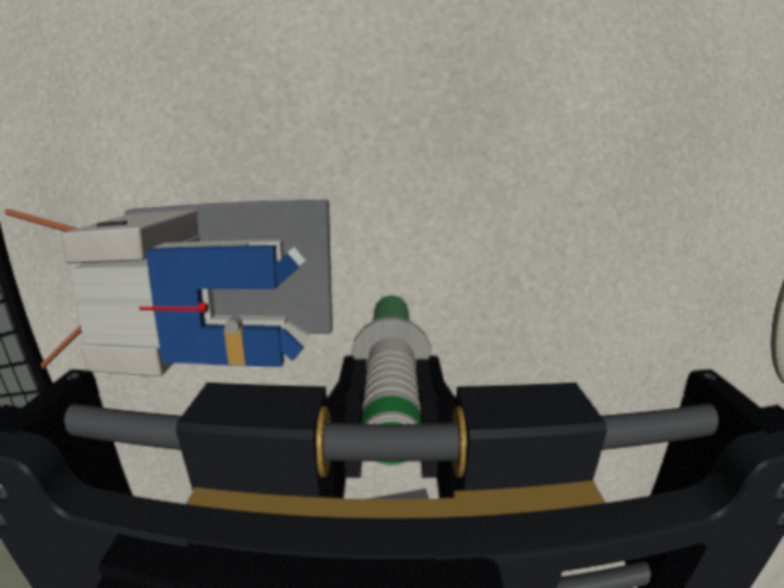

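```bash
python3 -m jog '[[0.4,0,1.3,0,0,0],[0.4,0,1.3,0,0,0],[0,0,1.3,0,0,0],[0,0,1.1,0,0,0],[0,0,0.3,0,0,0]]'
python3 -m jog '[[0,0,0,0,0,0],[0,0,0,0,0,0],[0,0,0,0,0,0],[0,0,0,0,0,0],[0,0,0,0,0,0]]'
python3 - <<'E'
from h import *
s=sense(); print(s["tcp_pos"],s["ee_rot"][:,1],s["wrist_force"])
c=capture("wrist"); 
np.save("w7.npy",c,allow_pickle=True)
k=5;cv2.imwrite("pics/w7.png",cv2.resize(c["frame"][155:275,90:250,::-1],None,fx=k,fy=k,interpolation=cv2.INTER_CUBIC))
overlay(c,s,[((0,0),(0,0,255)),((.002,0),(255,255,0))],"ov2",(195,315),(215,345),5)
E
```

```text
time_s: 11.68
tcp_pos: [0.4685, -0.1205, 0.1088]
ee_rot: [[-0.182, -0.983, -0.001], [-0.983, 0.182, 0.0], [0.0, 0.001, -1.0]]
wrist_force: [0.5, -0.3, -0.6]
gripper_width: 0.229
time_s: 12.1
tcp_pos: [0.4696, -0.1205, 0.1102]
ee_rot: [[-0.181, -0.983, 0.001], [-0.983, 0.181, 0.0], [-0.0, -0.001, -1.0]]
wrist_force: [0.6, 0.0, -0.7]
gripper_width: 0.221
[ 0.46955383 -0.12047739  0.11022273] [-0.98346703  0.18108168 -0.00142074] [ 0.58372687  0.00140705 -0.74312747]
```

View pics/w7.png

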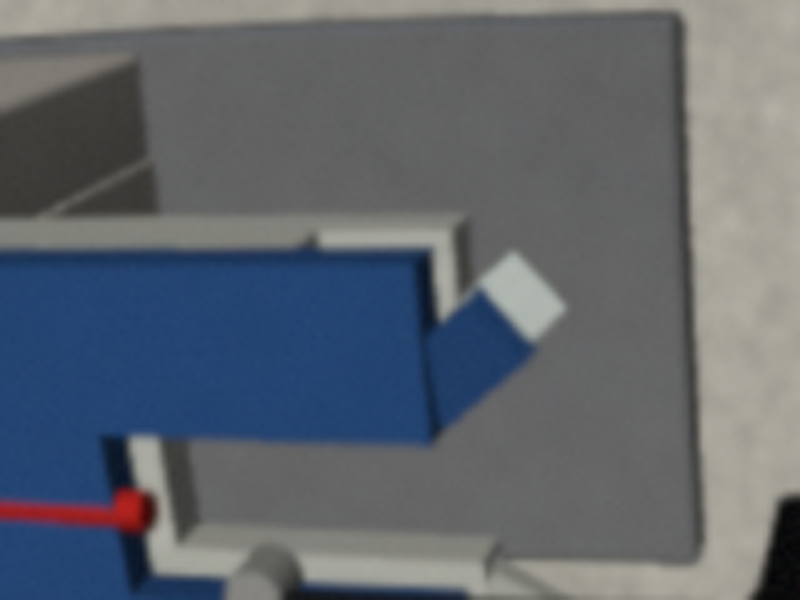

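View pics/ov2.png

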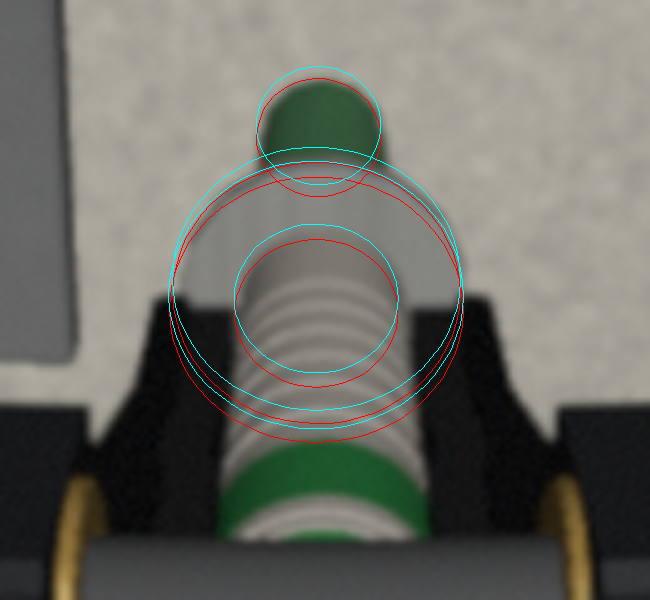

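Run:
```python
from h import *
c=np.load("w7.npy",allow_pickle=True).item()
k=5;cv2.imwrite("pics/w7b.png",cv2.resize(c["frame"][215:295,90:250,::-1],None,fx=k,fy=k,interpolation=cv2.INTER_CUBIC))
```

```text
(no output)
```

View pics/w7b.png

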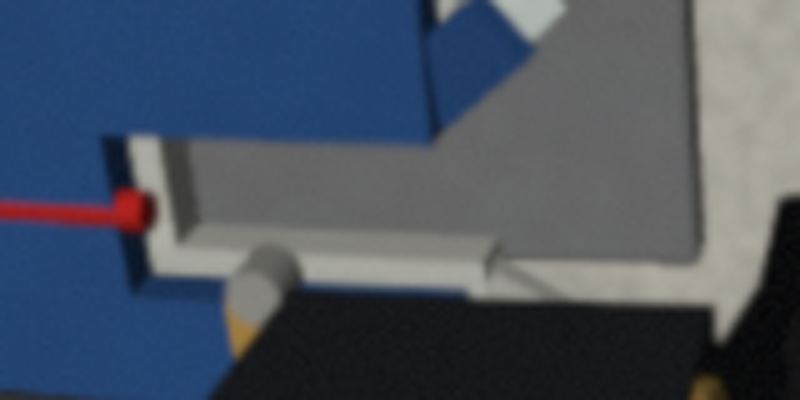

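Run:
```python
from h import *
c=np.load("w7.npy",allow_pickle=True).item()
P=lambda u,v,z=.1: atz(c,90+(u+.5)/5-.5,215+(v+.5)/5-.5,z,True)
tcp=np.array([0.46955,-0.12048,0])
for th in (-10.5,-10.9):
    t=np.radians(th); x=np.array([np.cos(t),np.sin(t),0]); y=np.array([-x[1],x[0],0])
    for n,p in [("RF",P(433,143)),("RB",P(103,133)),("LBtop",P(132,294)),("LFbot",P(468,289,.0925)),("LBbot",P(155,276,.0925)),("flareR inner tip",P(535,47,.1)),("pin",P(140,210,.0965)),("roller",P(258,298,.1))]:
        d=p-tcp; print(th,n,(d@x*1000).round(1),(d@y*1000).round(1))
```

```text
-10.5 RF 60.4 -12.2
-10.5 RB 106.0 -12.3
-10.5 LBtop 106.4 10.6
-10.5 LFbot 60.8 11.3
-10.5 LBbot 106.7 11.7
-10.5 flareR inner tip 46.6 -24.4
-10.5 pin 104.6 -0.1
-10.5 roller 87.4 10.0
-10.9 RF 60.4 -11.8
-10.9 RB 106.1 -11.6
-10.9 LBtop 106.4 11.3
-10.9 LFbot 60.7 11.7
-10.9 LBbot 106.6 12.4
-10.9 flareR inner tip 46.7 -24.0
-10.9 pin 104.6 0.6
-10.9 roller 87.3 10.6
```

```bash
python3 -m jog '[[0.04,0,0.05,0,0,0],[0,0,0,0,0,0],[0,0,0,0,0,0],[0,0,0,0,0,0],[0,0,0,0,0,0]]'; python3 -c "
from station import sense; s=sense();print(s['tcp_pos'],s['wrist_force'],s['moment'])"
python3 -m jog '[[0,0,0,0,0,0],[0,0,0,0,0,0],[0,0,0,0,0,0],[0,0,0,0,0,0],[0,0,0,0,0,0]]'; python3 -c "
from station import sense; s=sense();print(s['tcp_pos'],s['wrist_force'],s['moment'])"
```

```text
time_s: 12.57
tcp_pos: [0.469, -0.1209, 0.109]
ee_rot: [[-0.181, -0.983, -0.0], [-0.983, 0.181, 0.0], [0.0, 0.0, -1.0]]
wrist_force: [-0.2, 0.2, -0.1]
gripper_width: 0.222
[ 0.46902214 -0.12091053  0.10902842] [-0.16680184  0.24766743 -0.13950716] [ 0.00172436  0.07104791 -0.03818947]
time_s: 12.98
tcp_pos: [0.469, -0.1209, 0.109]
ee_rot: [[-0.181, -0.983, -0.0], [-0.983, 0.181, -0.0], [0.0, 0.0, -1.0]]
wrist_force: [0.9, 0.0, -1.3]
gripper_width: 0.22
[ 0.46902727 -0.12092376  0.10903734] [ 0.91404316  0.01810461 -1.26968697] [ 0.04645262  0.05044683 -0.03130779]
```

```bash
python3 -m jog '[[0,-0.5,-0.05,0,0,0],[0,-0.5,0,0,0,0],[0,-0.5,0,0,0,0],[0,-0.5,0,0,0,0],[0,-0.5,0,0,0,0]]'
python3 -m jog '[[0,-0.2,0,0,0,0],[0,-0.2,0,0,0,0],[0,-0.2,0,0,0,0],[0,-0.2,0,0,0,0],[0,0,0,0,0,0]]'
python3 - <<'E'
from h import *
s=sense();print(s['tcp_pos'],s['wrist_force'],s['moment'])
c=capture("wrist"); 
k=3;cv2.imwrite("pics/w8.png",cv2.resize(c["frame"][155:330,90:350,::-1],None,fx=k,fy=k,interpolation=cv2.INTER_CUBIC))
crop("scene",150,270,170,300,5,"sc8")
E
```

```text
time_s: 13.4
tcp_pos: [0.4944, -0.1256, 0.1095]
ee_rot: [[-0.181, -0.983, 0.0], [-0.983, 0.181, -0.0], [0.0, -0.0, -1.0]]
wrist_force: [-0.2, -0.6, -0.8]
gripper_width: 0.222
time_s: 13.82
tcp_pos: [0.5018, -0.127, 0.1095]
ee_rot: [[-0.181, -0.983, 0.0], [-0.983, 0.181, -0.0], [0.0, -0.0, -1.0]]
wrist_force: [-0.8, 0.4, -0.6]
gripper_width: 0.218
[ 0.50181415 -0.12695116  0.10954654] [-0.76431497  0.377838   -0.62896531] [0.04172457 0.10406899 0.03071305]
```

View pics/w8.png

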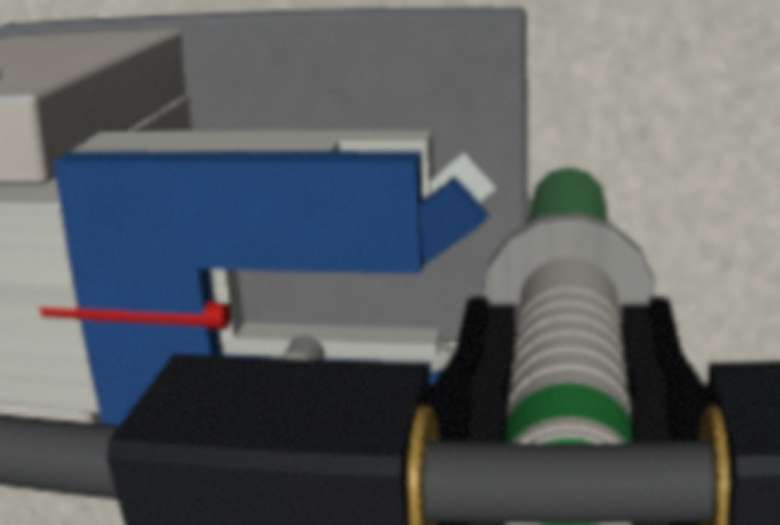

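View pics/sc8.png

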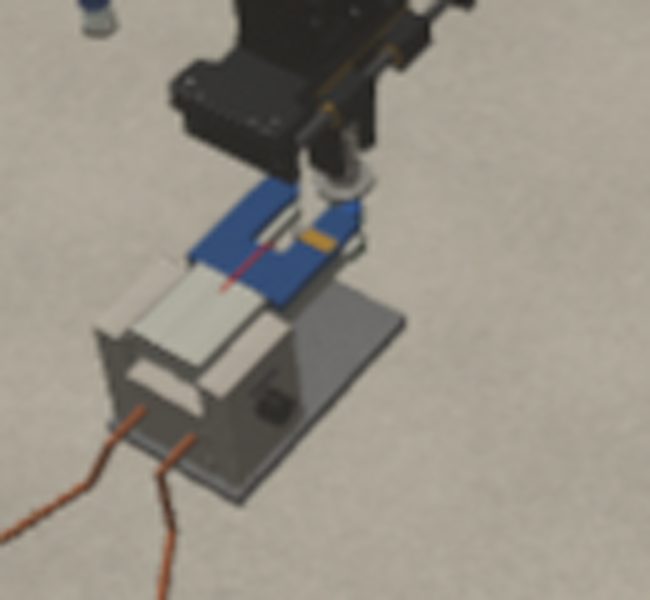

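```bash
python3 -m jog '[[0,-0.2,0,0,0,0],[0,-0.2,0,0,0,0],[0,-0.2,0,0,0,0],[0,-0.2,0,0,0,0],[0,-0.2,0,0,0,0]]' | sed -n '2p;4p'
python3 -m jog '[[0,-0.2,0,0,0,0],[0,-0.2,0,0,0,0],[0,-0.2,0,0,0,0],[0,-0.2,0,0,0,0],[0,-0.2,0,0,0,0]]'| sed -n '2p;4p'
python3 - <<'E'
from h import *
s=sense();print(s['tcp_pos'],s['wrist_force'],s['moment'])
c=capture("wrist"); 
k=3;cv2.imwrite("pics/w9.png",cv2.resize(c["frame"][155:330,90:350,::-1],None,fx=k,fy=k,interpolation=cv2.INTER_CUBIC))
E
```

```text
tcp_pos: [0.5116, -0.1287, 0.1096]
wrist_force: [0.3, -0.9, -1.0]
tcp_pos: [0.5213, -0.1305, 0.1095]
wrist_force: [-0.1, -0.4, -0.1]
[ 0.52134011 -0.13054712  0.10951744] [-0.12190039 -0.36785204 -0.0853061 ] [-0.00158178  0.082415   -0.03575887]
```

View pics/w9.png

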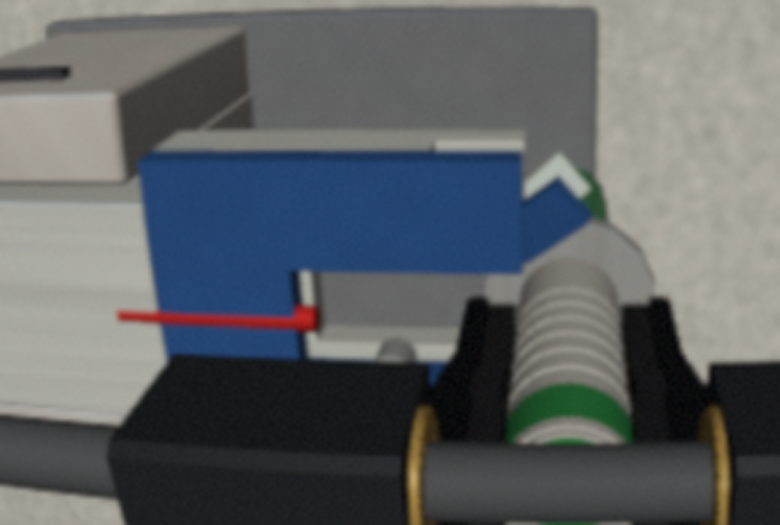

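```bash
python3 -m jog '[[0,-0.2,0,0,0,0],[0,-0.2,0,0,0,0],[0,-0.2,0,0,0,0],[0,-0.2,0,0,0,0],[0,-0.2,0,0,0,0]]' | sed -n '2,4p'
python3 -m jog '[[0,-0.15,0,0,0,0],[0,-0.15,0,0,0,0],[0,-0.15,0,0,0,0],[0,-0.15,0,0,0,0],[0,-0.15,0,0,0,0]]'| sed -n '2,4p'
python3 - <<'E'
from h import *
s=sense();print(s['tcp_pos'],s['wrist_force'],s['moment'])
c=capture("wrist"); 
k=3;cv2.imwrite("pics/w10.png",cv2.resize(c["frame"][155:330,90:350,::-1],None,fx=k,fy=k,interpolation=cv2.INTER_CUBIC))
E
```

```text
tcp_pos: [0.5312, -0.1323, 0.1095]
ee_rot: [[-0.181, -0.983, -0.0], [-0.983, 0.181, 0.0], [-0.0, 0.0, -1.0]]
wrist_force: [0.6, -0.1, -0.5]
tcp_pos: [0.5385, -0.1337, 0.1095]
ee_rot: [[-0.181, -0.983, -0.0], [-0.983, 0.181, 0.0], [0.0, 0.0, -1.0]]
wrist_force: [0.1, -0.2, -0.7]
[ 0.53848418 -0.13371581  0.1095379 ] [ 0.14167093 -0.24023623 -0.67753257] [ 0.04605958  0.08752101 -0.04798591]
```

View pics/w10.png

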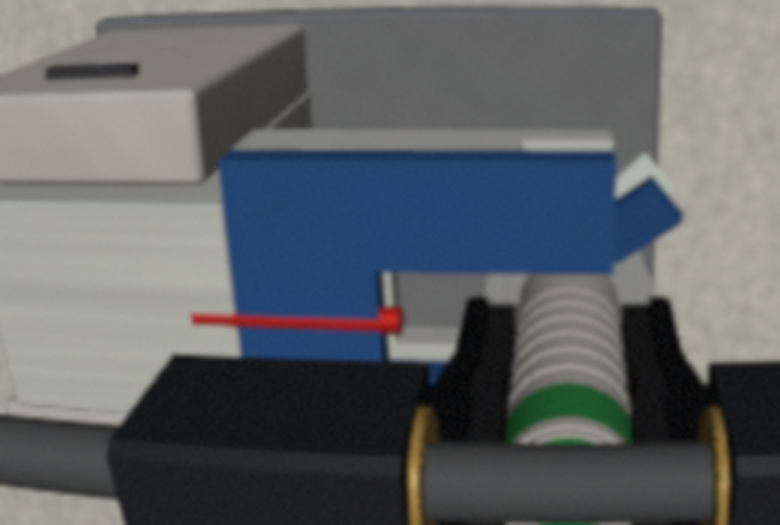

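```bash
python3 -m jog '[[0,-0.1,0,0,0,0],[0,-0.1,0,0,0,0],[0,-0.1,0,0,0,0],[0,-0.1,0,0,0,0],[0,-0.1,0,0,0,0]]' | sed -n '2p;4p'
python3 -m jog '[[0,-0.1,0,0,0,0],[0,-0.1,0,0,0,0],[0,-0.1,0,0,0,0],[0,-0.1,0,0,0,0],[0,-0.1,0,0,0,0]]'| sed -n '2,4p'
```

```text
tcp_pos: [0.5434, -0.1346, 0.1096]
wrist_force: [0.0, -0.2, -1.2]
tcp_pos: [0.5477, -0.1356, 0.1094]
ee_rot: [[-0.181, -0.983, -0.002], [-0.983, 0.181, -0.0], [0.0, 0.002, -1.0]]
wrist_force: [-1.1, 0.1, 0.8]
```

```bash
python3 -m jog '[[0,-0.1,0,0,0,0],[0,-0.1,0,0,0,0],[0,-0.1,0,0,0,0],[0,-0.1,0,0,0,0],[0,0,0,0,0,0]]' | sed -n '2,5p'
```

```text
tcp_pos: [0.552, -0.1364, 0.1093]
ee_rot: [[-0.181, -0.983, -0.001], [-0.983, 0.181, -0.0], [0.0, 0.001, -1.0]]
wrist_force: [-2.7, -1.2, -1.3]
gripper_width: 0.22
```

```bash
python3 -m jog '[[0,-0.05,0,0,0,0],[0,-0.05,0,0,0,0],[0,-0.05,0,0,0,0],[0,-0.05,0,0,0,0],[0,0,0,0,0,0]]' | sed -n '2,5p'
python3 -m jog '[[0,-0.05,0,0,0,0],[0,-0.05,0,0,0,0],[0,-0.05,0,0,0,0],[0,-0.05,0,0,0,0],[0,0,0,0,0,0]]' | sed -n '2,5p'
```

```text
tcp_pos: [0.5543, -0.1367, 0.1094]
ee_rot: [[-0.181, -0.983, 0.0], [-0.983, 0.181, -0.0], [0.0, -0.0, -1.0]]
wrist_force: [-2.1, -1.5, -1.3]
gripper_width: 0.226
tcp_pos: [0.5565, -0.1371, 0.1096]
ee_rot: [[-0.181, -0.983, 0.001], [-0.983, 0.181, -0.0], [0.0, -0.001, -1.0]]
wrist_force: [-0.7, -3.2, -2.9]
gripper_width: 0.218
```

```bash
python3 -m jog '[[0,-0.05,0,0,0,0],[0,-0.05,0,0,0,0],[0,-0.05,0,0,0,0],[0,-0.05,0,0,0,0],[0,0,0,0,0,0]]' | sed -n '2,5p'
python3 -m jog '[[0,-0.05,0,0,0,0],[0,-0.05,0,0,0,0],[0,-0.05,0,0,0,0],[0,0,0,0,0,0],[0,0,0,0,0,0]]' | sed -n '2,5p'
```

```text
tcp_pos: [0.5586, -0.1374, 0.1097]
ee_rot: [[-0.181, -0.983, 0.001], [-0.983, 0.181, -0.0], [0.0, -0.001, -1.0]]
wrist_force: [-1.0, -2.5, -3.3]
gripper_width: 0.224
tcp_pos: [0.56, -0.1376, 0.1097]
ee_rot: [[-0.181, -0.983, 0.001], [-0.983, 0.181, -0.0], [-0.0, -0.001, -1.0]]
wrist_force: [0.2, -2.2, -2.9]
gripper_width: 0.219
```

```bash
python3 -m jog '[[0,0,0.05,0,0,0],[0,-0.05,0,0,0,0],[0,-0.05,0,0,0,0],[0,0,0,0,0,0],[0,0,0,0,0,0]]' | sed -n '2,5p'
python3 -m jog '[[0,-0.05,0,0,0,0],[0,-0.05,0,0,0,0],[0,0,0,0,0,0],[0,0,0,0,0,0],[0,0,0,0,0,0]]' | sed -n '2,5p'
```

```text
tcp_pos: [0.5611, -0.1378, 0.1095]
ee_rot: [[-0.181, -0.983, 0.001], [-0.983, 0.181, -0.0], [-0.0, -0.001, -1.0]]
wrist_force: [1.4, -3.2, 0.4]
gripper_width: 0.219
tcp_pos: [0.5616, -0.1379, 0.1091]
ee_rot: [[-0.181, -0.983, 0.0], [-0.983, 0.181, -0.0], [-0.0, -0.0, -1.0]]
wrist_force: [-0.2, -2.4, 1.3]
gripper_width: 0.222
```

```bash
python3 -m jog '[[0,-0.05,0,0,0,0],[0,0,0,0,0,0],[0,0,0,0,0,0],[0,0,0,0,0,0],[0,0,0,0,0,0]]' | sed -n '2p;4,5p'
python3 -m jog '[[0,-0.05,0,0,0,0],[0,0,0,0,0,0],[0,0,0,0,0,0],[0,0,0,0,0,0],[0,0,0,0,0,0]]' | sed -n '2p;4,5p'
```

```text
tcp_pos: [0.5619, -0.138, 0.109]
wrist_force: [0.6, -2.1, 0.8]
gripper_width: 0.221
tcp_pos: [0.5625, -0.1381, 0.109]
wrist_force: [1.1, -2.3, -0.1]
gripper_width: 0.219
```

```bash
python3 -m jog '[[0,-0.05,0,0,0,0],[0,0,0,0,0,0],[0,0,0,0,0,0],[0,0,0,0,0,0],[0,0,0,0,0,0]]' | sed -n '2p;4,5p'
```

```text
tcp_pos: [0.563, -0.1382, 0.109]
wrist_force: [0.5, -2.0, -0.2]
gripper_width: 0.227
```

```bash
for i in 1; do python3 -m jog '[[0,-0.05,0,0,0,0],[0,0,0,0,0,0],[0,0,0,0,0,0],[0,0,0,0,0,0],[0,0,0,0,0,0]]' | sed -n '2p;4p'; done
python3 -m jog '[[0,-0.03,0,0,0,0],[0,0,0,0,0,0],[0,0,0,0,0,0],[0,0,0,0,0,0],[0,0,0,0,0,0]]' | sed -n '2p;4p'
python3 - <<'E'
from h import *
s=sense();print(s['tcp_pos'],s['wrist_force'],s['moment'])
c=capture("wrist"); 
k=3;cv2.imwrite("pics/w11.png",cv2.resize(c["frame"][155:330,90:350,::-1],None,fx=k,fy=k,interpolation=cv2.INTER_CUBIC))
E
```

```text
tcp_pos: [0.5635, -0.1383, 0.109]
wrist_force: [1.3, -2.5, 0.3]
tcp_pos: [0.5637, -0.1384, 0.109]
wrist_force: [-0.4, -2.0, 0.3]
[ 0.56369664 -0.13837434  0.10903292] [-0.36405194 -1.99361318  0.32614495] [-0.80488704  0.0373736  -0.03620865]
```

View pics/w11.png

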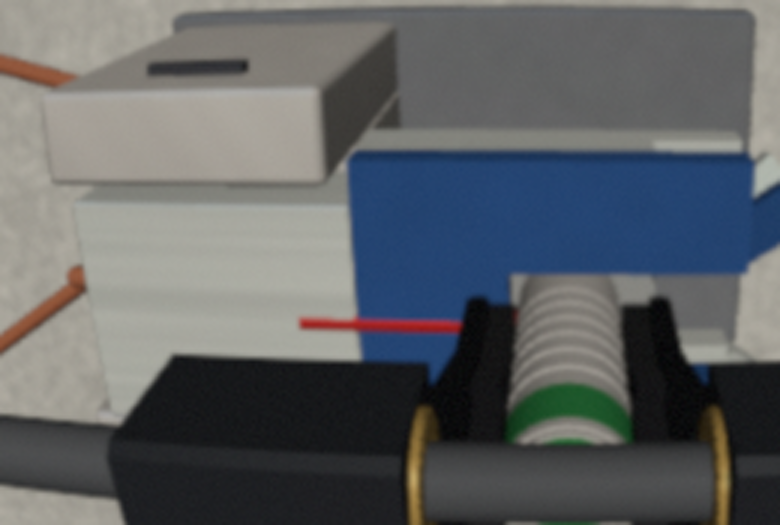

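```bash
python3 -m jog '[[0,-0.05,0,0,0,0],[0,0,0,0,0,0],[0,0,0,0,0,0],[0,0,0,0,0,0],[0,0,0,0,0,0]]' | sed -n '2p;4p'
python3 -m jog '[[0,-0.03,0,0,0,0],[0,0,0,0,0,0],[0,0,0,0,0,0],[0,0,0,0,0,0],[0,0,0,0,0,0]]' | sed -n '2p;4p'
```

```text
tcp_pos: [0.5643, -0.1385, 0.109]
wrist_force: [0.2, -2.2, 0.5]
tcp_pos: [0.5644, -0.1384, 0.109]
wrist_force: [-0.1, -1.5, 0.1]
```

```bash
python3 -m jog '[[0,-0.03,0,0,0,0],[0,0,0,0,0,0],[0,0,0,0,0,0],[0,0,0,0,0,0],[0,0,0,0,0,0]]' | sed -n '2p;4p'
```

```text
tcp_pos: [0.5647, -0.1384, 0.1089]
wrist_force: [-1.2, -0.7, -1.6]
```

```bash
python3 -m jog '[[0,-0.03,0,0,0,0],[0,0,0,0,0,0],[0,0,0,0,0,0],[0,0,0,0,0,0],[0,0,0,0,0,0]]' | sed -n '2p;4p'
```

```text
tcp_pos: [0.5649, -0.1385, 0.1089]
wrist_force: [-1.0, -0.6, -0.6]
```

```bash
python3 -m jog '[[0,-0.03,0,0,0,0],[0,0,0,0,0,0],[0,0,0,0,0,0],[0,0,0,0,0,0],[0,0,0,0,0,0]]' | sed -n '2p;4p'
```

```text
tcp_pos: [0.5653, -0.1386, 0.1089]
wrist_force: [-0.5, 0.7, -0.6]
```

```bash
python3 -m jog '[[0,-0.04,0,0,0,0],[0,0,0,0,0,0],[0,0,0,0,0,0],[0,0,0,0,0,0],[0,0,0,0,0,0]]' | sed -n '2p;4p'
```

```text
tcp_pos: [0.5654, -0.1387, 0.1089]
wrist_force: [-2.3, 1.6, -0.9]
```

```bash
python3 -m jog '[[0,-0.04,0,0,0,0],[0,0,0,0,0,0],[0,0,0,0,0,0],[0,0,0,0,0,0],[0,0,0,0,0,0]]' | sed -n '2p;4p'
```

```text
tcp_pos: [0.5655, -0.1387, 0.1089]
wrist_force: [-4.6, 2.5, 0.5]
```

```bash
python3 -m jog '[[0,-0.04,0,0,0,0],[0,0,0,0,0,0],[0,0,0,0,0,0],[0,0,0,0,0,0],[0,0,0,0,0,0]]' | sed -n '2p;4p'
```

```text
tcp_pos: [0.5656, -0.1387, 0.1089]
wrist_force: [-5.3, 2.1, 1.2]
```

```bash
python3 -m jog '[[0,-0.04,0,0,0,0],[0,0,0,0,0,0],[0,0,0,0,0,0],[0,0,0,0,0,0],[0,0,0,0,0,0]]' | sed -n '2p;4p'
```

```text
tcp_pos: [0.5656, -0.1388, 0.1089]
wrist_force: [-5.8, 3.7, 1.5]
```

```bash
python3 -m jog '[[0,-0.04,0,0,0,0],[0,0,0,0,0,0],[0,0,0,0,0,0],[0,0,0,0,0,0],[0,0,0,0,0,0]]' | sed -n '2p;4p'
```

```text
tcp_pos: [0.5656, -0.1388, 0.1088]
wrist_force: [-6.8, 3.4, 1.9]
```

```bash
python3 -m jog '[[0,-0.04,0,0,0,0],[0,0,0,0,0,0],[0,0,0,0,0,0],[0,0,0,0,0,0],[0,0,0,0,0,0]]' | sed -n '2p;4p'
```

```text
tcp_pos: [0.5657, -0.1389, 0.1088]
wrist_force: [-7.4, 3.2, 2.9]
```

```bash
python3 -m jog '[[0,-0.04,0,0,0,0],[0,0,0,0,0,0],[0,0,0,0,0,0],[0,0,0,0,0,0],[0,0,0,0,0,0]]' | sed -n '2p;4p'
```

```text
tcp_pos: [0.5657, -0.139, 0.1087]
wrist_force: [-7.9, 3.0, 3.0]
```

```bash
python3 -m jog '[[0,-0.06,0,0,0,0],[0,0,0,0,0,0],[0,0,0,0,0,0],[0,0,0,0,0,0],[0,0,0,0,0,0]]' | sed -n '2p;4p'
```

```text
tcp_pos: [0.5658, -0.139, 0.1086]
wrist_force: [-8.7, 3.8, 4.7]
```

```bash
python3 -m jog '[[0,-0.06,0,0,0,0],[0,0,0,0,0,0],[0,0,0,0,0,0],[0,0,0,0,0,0],[0,0,0,0,0,0]]' | sed -n '2p;4p'
```

```text
tcp_pos: [0.5658, -0.139, 0.1087]
wrist_force: [-10.1, 4.4, 5.4]
```

```bash
python3 -m jog '[[0,0.08,0,0,0,0],[0,0.08,0,0,0,0],[0,0.08,0,0,0,0],[0,0.06,0,0,0,0],[0,0,0,0,0,0]]' | sed -n '2p;4,5p'
```

```text
tcp_pos: [0.5655, -0.1389, 0.1087]
wrist_force: [-4.0, 1.7, -0.0]
gripper_width: 0.221
```

```bash
python3 -m jog '[[0,0.05,0,0,0,0],[0,0.05,0,0,0,0],[0,0,0,0,0,0],[0,0,0,0,0,0],[0,0,0,0,0,0]]' | sed -n '2p;4,5p'
python3 -m jog '[[0,0,0,0,0,0],[0,0,0,0,0,0],[0,0,0,0,0,0],[0,0,0,0,0,0],[0,0,0,0,0,0]]' 5 | sed -n '2p;4,5p'
python3 -m jog '[[0,0,0,0,0,0],[0,0,0,0,0,0],[0,0,0,0,0,0],[0,0,0,0,0,0],[0,0,0,0,0,0]]' | sed -n '2p;4,5p'
```

```text
tcp_pos: [0.5655, -0.1388, 0.1088]
wrist_force: [-3.2, 0.7, -2.1]
gripper_width: 0.218
tcp_pos: [0.5666, -0.1387, 0.1098]
wrist_force: [-0.0, 0.2, -0.4]
gripper_width: 0.513
tcp_pos: [0.5655, -0.1387, 0.1091]
wrist_force: [0.2, -0.3, 0.2]
gripper_width: 0.575
```

Released with no residual force. Next I raise the gripper straight up and check.

```bash
python3 -m jog '[[0,0,-0.5,0,0,0],[0,0,-1,0,0,0],[0,0,-2,0,0,0],[0,0,-2,0,0,0],[0,0,-2,0,0,0]]' | sed -n '2p;4,5p'
python3 -m jog '[[-2,0,-1,0,0,0],[-2,0,0,0,0,0],[-2,0,0,0,0,0],[-2,0,0,0,0,0],[-2,0,0,0,0,0]]' | sed -n '2p;4,5p'
python3 -m jog '[[0,0,0,0,0,0],[0,0,0,0,0,0],[0,0,0,0,0,0],[0,0,0,0,0,0],[0,0,0,0,0,0]]' | sed -n '2p;4,5p'
python3 - <<'E'
from h import *
c=capture("wrist"); np.save("w12.npy",c,allow_pickle=True)
f=c["frame"].astype(int); R,G,B=f[...,0],f[...,1],f[...,2]
n,l,s,ce=cv2.connectedComponentsWithStats(((G>R+35)&(G>B+25)).astype(np.uint8))
t=np.radians(-10.5); x=np.array([np.cos(t),np.sin(t)]);y=np.array([-x[1],x[0]])
for i in range(1,n):
    if s[i,4]>20: p=atz(c,*ce[i],.154,True)[:2]; print(s[i,4],ce[i],p,p@x,p@y)
cv2.imwrite("pics/w12.png",cv2.resize(c["frame"][:,:,::-1],None,fx=1.4,fy=1.4))
k=5;u,v=(int(z) for z in proj(c,[.565,-.138,.1],True)); cv2.imwrite("pics/w12c.png",cv2.resize(c["frame"][max(v-60,0):v+60,max(u-75,0):u+75,::-1],None,fx=k,fy=k,interpolation=cv2.INTER_CUBIC))
crop("scene",150,270,170,300,5,"sc12")
E
```

```text
tcp_pos: [0.5656, -0.1388, 0.1859]
wrist_force: [1.2, -0.4, -0.1]
gripper_width: 0.575
tcp_pos: [0.5839, -0.0395, 0.1955]
wrist_force: [0.9, -0.3, -0.4]
gripper_width: 0.576
tcp_pos: [0.5834, -0.0411, 0.1943]
wrist_force: [0.2, 1.0, 0.4]
gripper_width: 0.575
560 [279.93571429  88.43928571] [ 0.56364107 -0.14046959] 0.5798013958830092 -0.03540198820345312
```

View pics/w12c.png

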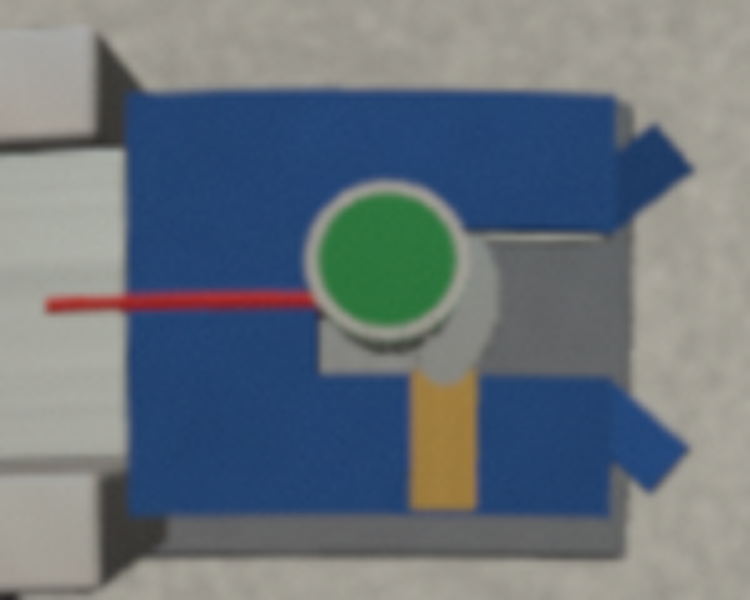

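View pics/sc12.png

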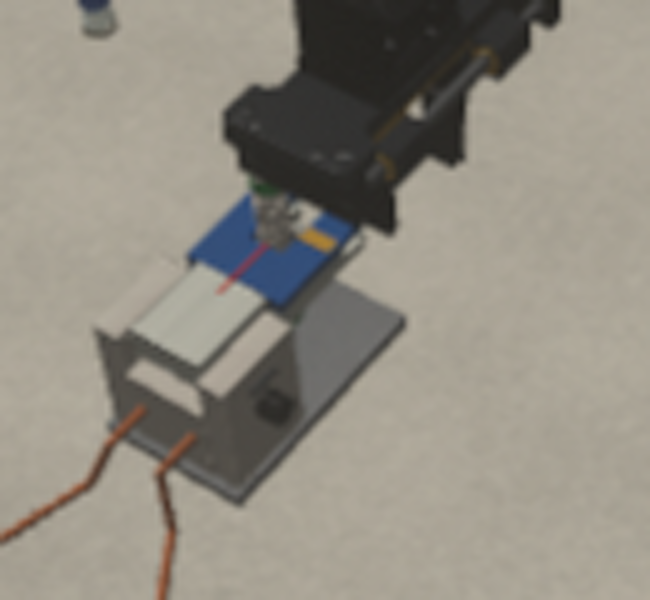

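Run:
```python
from station import finish_job,sense,capture
import cv2
c=capture("top"); cv2.imwrite("pics/top_end.png",c["frame"][:,:,::-1]); s=sense(); print(s["time_s"],s["wrist_force"])
```

```text
30.4667 [ 1.16728013  0.34735217 -0.67697492]
```

View pics/top_end.png

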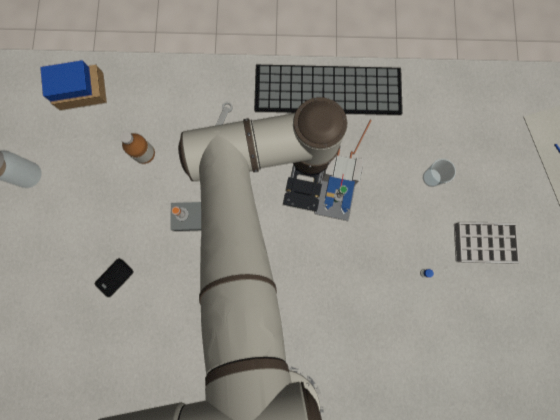

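The top view shows the green cap in the station at about (343,189). Every bystander it shows is at its starting pixel position; the arm hides part of the wrench and the rack's right end.

```bash
python3 -c "
from station import finish_job; print(finish_job())"
```

```text
the job is handed in; nothing more can be done
None
```

The green-capped cartridge is home behind the latch in the purifier station, and I handed the job in at about 30 s. I gripped it by the neck, lifted it straight up, carried it over the rack, and slid it in along the slot at about -10.5° in the bench plane.

- **Latch and stop:** passing the roller took about 2 to 3 N, a little under the stated 3 to 7 N. At the end the push rose steeply to about 10.7 N with no further movement. I eased off to about 3 N before opening the fingers.
- **Seat pin:** measured in the image, it is pushed in by about 3 mm. That matches a cartridge resting back on the latch.
- **Cap position:** the cap is about 2 mm off the slot centre line, within the 2 mm camera calibration. It could also be a slight lean of about 0.015 rad.
- **Gripper:** it is clear of everything, and the wrist force is only noise.
- **Bystanders:** in the last top view everything visible is where it started. The arm hid part of the wrench and the -y orange-capped cartridge, so I did not recheck those two at the end.

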